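# Shift the coil winder into third gear

### The job

Put the coil winder's gear lever into third: with a fingertip, push the lever along its H-shaped gate to the crossbar, across to the right-hand side, then forward (away from you) until it is fully home in the far right slot. Only push the lever, never pinch it between the fingers, and leave the things standing round the winder where they are.

Things in the scene. Friction and masses are not known exactly. Their poses are not given: they have to be found in the camera images.
- winder: Grey coil winder fixed to the bench, 144 mm wide (y), reaching from 75 mm behind to 160 mm ahead of its origin, 112 mm high at the gate plate; a copper bobbin on a spindle sticks out far left (to y +160 mm, up to 94 mm high). Origin: on the bench under the gate's centre; x = forward, away from the operator, y = left, z up. It may stand turned by up to about 0.5 rad.
- gate (a point): Centre of the H-shaped gate, on top of the aluminium plate 112 mm above the bench, axes as the winder's. A left and a right leg run fore and aft, joined by a crossbar: far left = first, near left = second, far right = third, near right = fourth. Between the legs stand two solid tongues 26 mm wide, their ends 8.5 mm ahead of and behind the centre. The lever starts anywhere along the left leg.
- gear_fore (a joint): Forward lean of the lever (rad): 0 at the crossbar, +0.32 at the far end of a leg, -0.32 at the near end. It turns about a universal joint 25 mm above the bench, below the gate's centre. Its 10 mm rod passes along the crossbar only while this is within about 0.04 (7 mm at the grip). It stays where it is left; moving it takes about 2 to 3 N at the grip.
- gear_across (a joint): Rightward lean of the lever (rad): 0 in mid-crossbar, -0.28 left end stop, +0.28 right end stop; beyond about 0.22 either way the rod can enter a leg. In winder axes the grip's middle is at x = 0.170 cos(across) sin(fore), y = -0.170 sin(across), z = 0.025 + 0.170 cos(across) cos(fore) (m).
- grip (a point): Middle of the lever's black grip, a rounded block 30 x 30 mm and 46 mm tall, about 180 to 195 mm above the bench, on a square steel shank 14 mm wide that runs down almost to the gate plate. The z axis points up along the lever; the grip's four faces look along the lever's x (forward) and y (left).
- transformer_2: Small ferrite transformer, yellow and black, 30 x 40 x 28 mm, loose, standing left of the winder. Origin: centre of its underside. Leave it alone.
- nest_block_1: Pale plastic block, 30 x 42 x 18 mm, loose, left of the winder. Origin: centre of its underside. Leave it alone.
- capacitor_2: Upright black capacitor, 25 mm in diameter, 40 mm tall, loose, right of the winder. Origin: centre of its underside. Leave it alone.
- flux_bottle: Small amber dropper bottle, 32 mm in diameter, 80 mm tall, loose, to the right of the winder's far end. Origin: centre of its underside. Leave it alone.
- pin_carton: Small brown carton, 45 x 62 x 38 mm, loose, standing on the bench some 20 to 40 cm to the right of the winder. Origin: centre of its underside. Leave it alone.

How it is judged:
By the outcome, as a careful person would: the job done as asked, in the order asked, and still so for the second after the job is handed in, with the robot touching nothing.
It also fails if it takes over 58 s, if anything falls off the work surface, if the arm or the gripper's body presses on something with over 40 N, if the wrist force passes 120 N, or if a joint passes its speed limit or range.

### The arm

A 7-joint arm with a two-finger parallel gripper is mounted at the origin on the work surface; the furniture and walls round the work are solid. World frame = base frame: x ahead of the robot, y to its left, z up, the work surface at z = 0. Lengths are in m, angles in rad, forces in N, time in s.
With the tool pointing down it reaches from about 0.35 to 0.9 m from the base axis. Payload 8.1 kg.
Tool frame: the origin (TCP) lies at the centre of the arm's flange, where the gripper is bolted on; the fingertips stand 178 mm ahead of it and the grasp point (between the pads) lies 159 mm ahead of it; z points along the fingers, y is the line along which they close (so a half turn about z gives the same grasp; the last joint's range is limited). The gripper opens to 92 mm and grips with 3 to 60 N. Pads are 19 mm wide; open, the fingers measure 130 mm over their backs; the gripper's body (75 mm by 190 mm) begins 47 mm behind the grasp point.
Start: joints at [1.094, 0.434, 0.025, 1.573, -0.012, 1.134, -0.075], TCP at [0.228, -0.582, 0.405] pointing down, gripper open.
Joint ranges: [-2.62, 2.62], [-0.44, 2.09], [-1.27, 1.32], [0.08, 2.57], [-1.32, 4.46], [0.12, 2], [-2.74, 2.74]. Speed limits (rad/s): [2.22, 2.22, 3.01, 3.01, 3.14, 3.14, 3.14].

### API

Orientations are given as a rotation vector (axis times angle).
In Python, from cell import arm gives the robot as it stands. The module is installed in compiled form; this text tells all that it offers.
- The arm moves only by the shell command python3 -m inch 'ROWS' [FORCE]. ROWS is text: rows parted by semicolons, each of 5 numbers parted by spaces: the shift along the tool's x, y, z in m, then the turn about the tool's z in rad, then the finger opening in m, from 0 to 0.0918. In form: x y z roll fingers; .... A call has 1 to 5 rows; each row is the pose to reach, as a shift and turn from the pose commanded when the call began, along the tool's axes at that moment; what a row does not reach only later rows make up. A row lasts 1/10 s, in which the tool goes at most 50 mm and 8.59 degrees, less where a joint would pass 70% of its speed; a pose out of reach is approached as far as the arm can. A call with a gripper value outside its range is refused whole. The fingers move at their own pace and stop on an object; FORCE is the grip in N (left out, the last holds). Time passes only in rows, so rows that repeat a pose let the fingers close. It gives the time, the measured TCP pose, the force, the opening and the grip force at its end, in the units of the state.
- arm.observe(): the state, without advancing time (a new reading comes with each control period).
- arm.get_image(name): name is "side" or "top" or "wrist"; returns the picture (384x512x3 uint8, red, green, blue); there is no depth.
- arm.get_calibration(name): a dict with "intrinsics" (3x3 intrinsics, pixels), "pose" (4x4, takes a point from camera to world coordinates). Camera axes: x right, y up, looking along -z (the intrinsics and any distortion apply to the point x, -y, -z); pixel columns grow to the right and rows downward; lengths in m; the calibration is good to about 2 mm. A picture is of the moment at which its call begins: read the wrist's pose just before it. get_calibration takes no time and is no camera call; for the wrist camera it gives the pose at the moment of the call.
- arm.sign_off(): hands the job in; it is judged then, once.
Trained networks look in the newest picture that a camera, given by its name, has taken for a name from the list of things; names that differ only in an ending like _2 or _b are one class to them, and where a whole thing is asked for, a point or a joint stands for the part that bears it (a point fixed in the world has none). Each returns a list of dicts, best first, with "conf" (0 to 1); they miss things now and then, are a little off and sometimes report something else, mostly with a low value. They report only what shows in the picture. A call takes as long as a camera call.
- arm.look_for(camera, query): "point" ([row, column] in pixels, amid what is visible of it).
- arm.silhouettes(camera, query): "region" (384x512 bool, what is visible of it) and "point" ([row, column] in pixels, amid what is visible of it).
- arm.place_of(camera, query): "point" ([row, column] in pixels: a listed point, or the origin of a listed thing).
The state is a dict: "clock": time; "joints": joint angles; "dq": joint speeds; "joint_efforts": joint torques, N m; "position": TCP position; "ee_rot": TCP orientation; "force": force on the tool from outside, world axes, zero at the start; "ft_torque": the same for the moment, N m; "width": opening from 0.0 (shut) to 1.0 (fully open); "gripper_force": force on a finger pad.
Only numpy, scipy, OpenCV 4.12 (cv2) and the standard library are available. Lean on these libraries where they do the work, as an engineer would, in place of code of your own. Each camera call takes 0.05 s, during which the arm holds its last target. There are 200 camera calls.

## Working session

There is one attempt and no reset: what is moved stays moved. The work goes in short steps, Python scripts to look and compute and a shell command to move; the robot and the scene stay as the last step left them, time stands still between calls to the robot, and variables do not carry over. Pictures are saved under pics/ and viewed, at most 10 in all, crops included, and the job is handed in when it is done.

```bash
mkdir -p pics
cat > h.py <<'E'
import numpy as np, cv2
from cell import arm
from scipy.spatial.transform import Rotation as R
def ray(cam,p):
    c=arm.get_calibration(cam);K=np.array(c["intrinsics"]);T=np.array(c["pose"])
    d=np.linalg.inv(K)@[p[1],p[0],1]; d=T[:3,:3]@[d[0],-d[1],-d[2]]
    return T[:3,3],d/np.linalg.norm(d)
def onz(cam,p,z):
    o,d=ray(cam,p); return o+d*(z-o[2])/d[2]
def proj(cam,X):
    c=arm.get_calibration(cam);K=np.array(c["intrinsics"]);T=np.array(c["pose"])
    q=T[:3,:3].T@(np.asarray(X)-T[:3,3]); q=K@[q[0],-q[1],-q[2]]; return q[1]/q[2],q[0]/q[2]
def tri(a,b):
    (o1,d1),(o2,d2)=ray(*a),ray(*b)
    s=np.linalg.lstsq(np.c_[d1,-d2],o2-o1,rcond=None)[0]
    p,q=o1+d1*s[0],o2+d2*s[1]; return (p+q)/2,np.linalg.norm(p-q)
E
python3 - <<'E'
from h import *
np.set_printoptions(precision=4,suppress=True)
s=arm.observe();print(s["clock"],s["position"],s["ee_rot"],s["force"]);print(R.from_rotvec(s["ee_rot"]).as_matrix())
ims=[]
for c in["top","side"]:
    im=arm.get_image(c);ims.append(im)
    cal=arm.get_calibration(c);print(c,np.array(cal["pose"])[:3,3],list(cal))
    for q in["grip","gate","winder","gear_fore","transformer_2","nest_block_1","capacitor_2","flux_bottle","pin_carton"]:
        try:
            r=arm.place_of(c,q); print(c,q,[(np.round(x["point"],1),round(x["conf"],2),onz(c,x["point"],{"grip":.188,"gate":.112}.get(q,0))) for x in r[:2]])
        except Exception as e: print(q,e)
    cv2.imwrite(f"pics/{c}0.png",im[:,:,::-1])
print(arm.observe()["clock"])
E
```

```text
0.0 [ 0.2281 -0.5816  0.4039] [-3.0854 -0.5833  0.0007] [-0.1852  0.0689  0.1809]
[[ 0.931   0.3651 -0.0007]
 [ 0.3651 -0.931   0.0014]
 [-0.0001 -0.0016 -1.    ]]
top [0.4649 0.0045 0.9813] ['intrinsics', 'pose']
top grip [(array([202. , 181.7]), 0.67, array([0.5704, 0.1627, 0.188 ]))]
top gate [(array([212.2, 215.4]), 0.66, array([0.5556, 0.0997, 0.112 ])), (array([208.6, 208.7]), 0.57, array([0.5641, 0.1151, 0.112 ]))]
top winder [(array([211.6, 217.8]), 0.55, array([0.5687, 0.1057, 0.    ]))]
gear_fore it knows: capacitor, flux_bottle, gate, grip, nest_block, pin_carton, transformer, winder
top transformer_2 [(array([248.7, 178.3]), 0.75, array([0.4748, 0.2072, 0.    ])), (array([202.6, 183.1]), 0.28, array([0.5937, 0.1965, 0.    ]))]
top nest_block_1 [(array([213.4, 169.7]), 0.59, array([0.566 , 0.2312, 0.    ]))]
top capacitor_2 [(array([197.9, 260.8]), 0.58, array([ 0.6028, -0.0066,  0.    ]))]
top flux_bottle []
top pin_carton [(array([223. , 347.9]), 0.91, array([ 0.5341, -0.2289,  0.    ])), (array([246.7, 176.3]), 0.69, array([0.4799, 0.2125, 0.    ]))]
side [1.1473 0.8636 0.9709] ['intrinsics', 'pose']
side grip [(array([189.2, 300.4]), 0.81, array([0.5627, 0.161 , 0.188 ]))]
side gate [(array([201.4, 288.8]), 0.73, array([0.5647, 0.1176, 0.112 ]))]
side winder [(array([227.4, 289.5]), 0.61, array([0.5537, 0.115 , 0.    ])), (array([201.8, 287.8]), 0.34, array([ 0.4925,  0.0202, -0.    ]))]
gear_fore it knows: capacitor, flux_bottle, gate, grip, nest_block, pin_carton, transformer, winder
side transformer_2 [(array([234.7, 324.2]), 0.72, array([ 0.485 ,  0.1933, -0.    ]))]
side nest_block_1 [(array([253., 313.]), 0.52, array([0.5561, 0.2317, 0.    ]))]
side capacitor_2 [(array([210.5, 252.2]), 0.49, array([ 0.609 , -0.0059,  0.    ]))]
side flux_bottle [(array([228.2, 245.4]), 0.56, array([0.6664, 0.0481, 0.    ]))]
side pin_carton [(array([169.4, 237. ]), 0.83, array([ 0.5448, -0.2078,  0.    ]))]
0.9
```

View pics/top0.png

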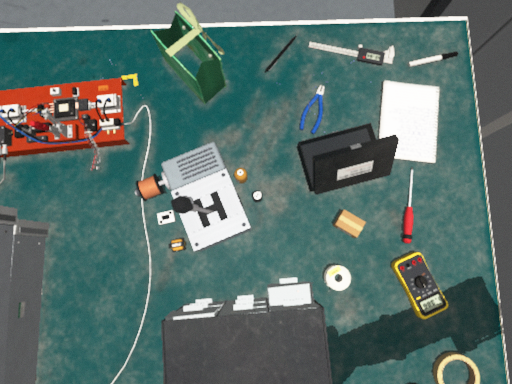

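View pics/side0.png

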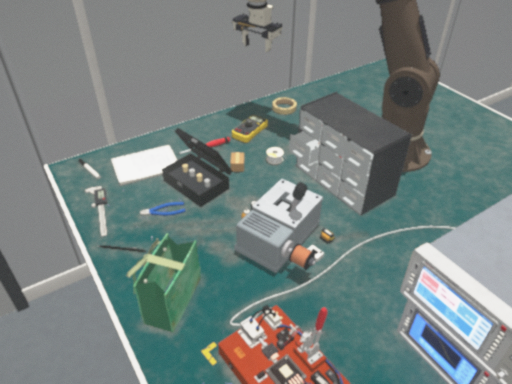

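Run:
```python
from h import *
np.set_printoptions(precision=4,suppress=True)
im=arm.get_image("top")
c=im[130:270,130:290]
cv2.imwrite("pics/c1.png",cv2.resize(c,None,fx=5,fy=4.2*5/4.2,interpolation=cv2.INTER_CUBIC)[:600*1,:,::-1])
m=(im.min(2)>165).astype(np.uint8); m[:130]=0;m[270:]=0;m[:,:150]=0;m[:,290:]=0
n,l,st,ce=cv2.connectedComponentsWithStats(m); k=1+st[1:,4].argmax()
pts=np.argwhere(l==k); P=np.array([onz("top",p,.112)[:2] for p in pts]).astype(np.float32)
r=cv2.minAreaRect(P);print(r,cv2.boxPoints(r))
print(tri(("top",arm.look_for("top","grip")[0]["point"]),("side",(189.2,300.4))))
print(tri(("top",(202.,181.7)),("side",(189.2,300.4))))
print(tri(("top",(208.6,208.7)),("side",(201.4,288.8))),tri(("top",(212.2,215.4)),("side",(201.4,288.8))))
```

```text
Traceback (most recent call last):
  File "h.py", line 9, in onz
    o,d=ray(cam,p); return o+d*(z-o[2])/d[2]
        ~~~^^^^^^^
  File "h.py", line 5, in ray
    c=arm.get_calibration(cam);K=np.array(c["intrinsics"]);T=np.array(c["pose"])
ValueError: time passes only in moves, steps and waits
```

View pics/c1.png

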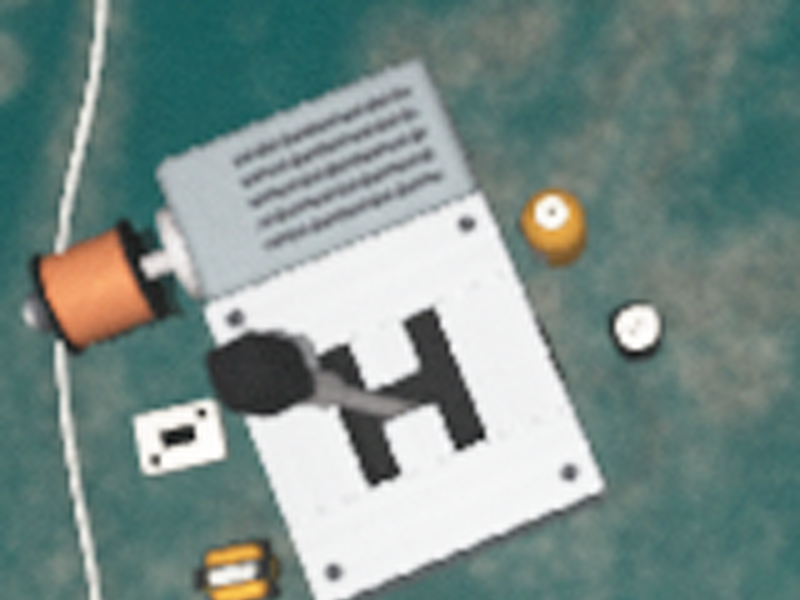

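```bash
sed -i 's/^def ray/C={}\ndef ray/' h.py
python3 - <<'E'
from h import *
np.set_printoptions(precision=4,suppress=True)
f=lambda u,v:onz("top",(130+v/5,130+u/5),.112)[:2]
fl,fr,nr,nl=f(205,300),f(480,190),f(605,490),f(325,603)
print(fl,fr,nr,nl,np.linalg.norm(fl-fr),np.linalg.norm(nl-nr),np.linalg.norm(fl-nl))
a=lambda v:np.arctan2(v[1],v[0])
y=[a(fl-nl),a(fr-nr),a(fl-fr)-np.pi/2,a(nl-nr)-np.pi/2];print("yaw",y)
g=(f(402,396));print("gate",g,(fl+fr+nl+nr)/4)
gr,e=tri(("top",(202.,181.7)),("side",(189.2,300.4)));print("grip",gr,e)
ya=np.mean(y);Rz=np.array([[np.cos(ya),-np.sin(ya)],[np.sin(ya),np.cos(ya)]])
for G in(g,(fl+fr+nl+nr)/4):print("winder axes",Rz.T@(gr[:2]-G))
for across in (-.25,-.28):
  for fore in np.arange(-.32,.33,.08):
    X=np.array([.17*np.cos(across)*np.sin(fore),-.17*np.sin(across)])
    W=np.r_[g+Rz@X,.025+.17*np.cos(across)*np.cos(fore)]
    print(across,round(fore,2),W,np.round(proj("top",W),1),np.round(proj("side",W),1))
E
```

```text
[0.6091 0.2033] [0.6591 0.0748] [0.5181 0.0182] [0.4689 0.146 ] 0.13789440532698122 0.1368979070863966 0.15149222871140589
yaw [np.float64(0.3881103593515087), np.float64(0.38149466253832814), np.float64(0.37139008503253557), np.float64(0.3678407338833489)]
gate [0.5627 0.1112] [0.5638 0.1106]
grip [0.5679 0.1634 0.1923] 0.00490112969451318
winder axes [0.0241 0.0466]
winder axes [0.0233 0.0476]
-0.25 -0.32 [0.499  0.1312 0.1814] [235.9 196.8] [176.9 312.5]
-0.25 -0.24 [0.5108 0.1359 0.185 ] [230.2 194.3] [178.3 310.2]
-0.25 -0.16 [0.5228 0.1406 0.1876] [224.4 191.9] [180.  307.8]
-0.25 -0.08 [0.535  0.1455 0.1892] [218.6 189.5] [182.  305.3]
-0.25 0.0 [0.5472 0.1503 0.1897] [212.8 187.3] [184.5 302.7]
-0.25 0.08 [0.5594 0.1552 0.1892] [207.  185.1] [187.2 300.1]
-0.25 0.16 [0.5716 0.16   0.1876] [201.4 183. ] [190.3 297.4]
-0.25 0.24 [0.5836 0.1647 0.185 ] [196.  181.1] [193.6 294.8]
-0.25 0.32 [0.5954 0.1694 0.1814] [190.9 179.4] [197.3 292.1]
-0.28 -0.32 [0.4976 0.136  0.1801] [236.6 194.6] [178.  313.9]
-0.28 -0.24 [0.5093 0.1406 0.1837] [231.  192.2] [179.4 311.7]
-0.28 -0.16 [0.5212 0.1453 0.1863] [225.3 189.8] [181.1 309.3]
-0.28 -0.08 [0.5332 0.1501 0.1879] [219.5 187.5] [183.1 306.8]
-0.28 0.0 [0.5454 0.1549 0.1884] [213.7 185.2] [185.5 304.3]
-0.28 0.08 [0.5575 0.1597 0.1879] [208.  183.1] [188.3 301.7]
-0.28 0.16 [0.5696 0.1645 0.1863] [202.5 181. ] [191.3 299. ]
-0.28 0.24 [0.5815 0.1692 0.1837] [197.1 179.1] [194.7 296.4]
-0.28 0.32 [0.5932 0.1738 0.1801] [192.  177.4] [198.3 293.7]
```

```bash
python3 -m inch '0 0 -.04 0 0; .02 -.02 -.07 0 0; .055 -.05 -.07 0 0; .09 -.08 -.07 0 0; .125 -.11 -.07 0 0' 10
python3 -m inch '.036 -.031 0 0 0; .072 -.062 0 0 0; .108 -.093 0 0 0; .144 -.124 0 0 0; .18 -.155 0 0 0'
python3 -m inch '.036 -.031 0 0 0; .072 -.062 0 0 0; .108 -.093 0 0 0; .144 -.124 0 0 0; .18 -.155 0 0 0'
python3 - <<'E'
from h import *
s=arm.observe();p=s["position"];a=.377;d=p[:2]-np.array([.563,.111])
print("fwd",d@[np.cos(a),np.sin(a)],"right",d@[np.sin(a),-np.cos(a)],"tipz",p[2]-.178,R.from_rotvec(s["ee_rot"]).as_matrix())
E
```

```text
clock: 1.45
position: [0.3049, -0.4322, 0.4751]
ee_rot: [3.086, 0.583, 0.001]
force: [1.3, 0.0, -0.0]
width: 0.614
gripper_force: 0.0
clock: 1.95
position: [0.4158, -0.2219, 0.4751]
ee_rot: [3.086, 0.583, 0.001]
force: [1.2, -0.3, 0.6]
width: 0.179
gripper_force: 0.0
clock: 2.45
position: [0.5269, -0.0121, 0.475]
ee_rot: [3.087, 0.583, 0.001]
force: [1.0, -0.8, -1.1]
width: 0.004
gripper_force: 0.0
fwd -0.07885805993563758 right 0.10113688644537795 tipz 0.2969938263037371 [[ 9.31135581e-01  3.64672570e-01  6.67946290e-04]
 [ 3.64672774e-01 -9.31135717e-01 -2.10578536e-04]
 [ 5.45156432e-04  4.39658994e-04 -9.99999755e-01]]
```

```bash
python3 -m inch '.036 -.03 0 0 0; .072 -.06 0 0 0; .108 -.09 0 0 0; .144 -.12 0 0 0; .175 -.148 0 0 0'
cat >> h.py <<'E'
def st(G=(.563,.111),a=.377):
    s=arm.observe();p=s["position"];d=p[:2]-np.array(G)
    print("t %.2f fwd %.4f right %.4f tipz %.4f"%(s["clock"],d@[np.cos(a),np.sin(a)],d@[np.sin(a),-np.cos(a)],p[2]-.178),"F",np.round(s["force"],1))
def lever(G=(.563,.111),a=.377):
    import itertools
    obs=[]
    for c in("top","side"):
        arm.get_image(c); r=arm.place_of(c,"grip")
        if r: obs.append((c,np.array(r[0]["point"]),r[0]["conf"]))
    print([(c,np.round(p,1),round(f,2)) for c,p,f in obs])
    if len(obs)==2:
        g,e=tri((obs[0][0],obs[0][1]),(obs[1][0],obs[1][1])); d=g[:2]-np.array(G)
        print("grip fwd %.4f right %.4f z %.4f err %.4f"%(d@[np.cos(a),np.sin(a)],d@[np.sin(a),-np.cos(a)],g[2],e))
E
python3 - <<'E'
from h import *
st(); im=arm.get_image("wrist"); cv2.imwrite("pics/w1.png",im[:,:,::-1])
for q,z in(("grip",.188),("gate",.112)):
    for x in arm.place_of("wrist",q)[:2]: print(q,x["point"],x["conf"],onz("wrist",x["point"],z))
lever()
E
```

```text
clock: 2.95
position: [0.6361, 0.1899, 0.4745]
ee_rot: [-3.087, -0.584, -0.0]
force: [0.1, -0.2, -0.4]
width: 0.008
gripper_force: 0.0
t 2.95 fwd 0.0970 right -0.0464 tipz 0.2965 F [ 0.1 -0.2 -0.4]
gate [242.0, 292.0] 0.92 [0.5628028  0.11036042 0.112     ]
gate [211.8, 350.1] 0.61 [0.63173641 0.05682053 0.112     ]
[('top', array([203.4, 183.5]), 0.57), ('side', array([191.5, 298.1]), 0.61)]
grip fwd 0.0230 right -0.0434 z 0.1817 err 0.0007
```

View pics/w1.png

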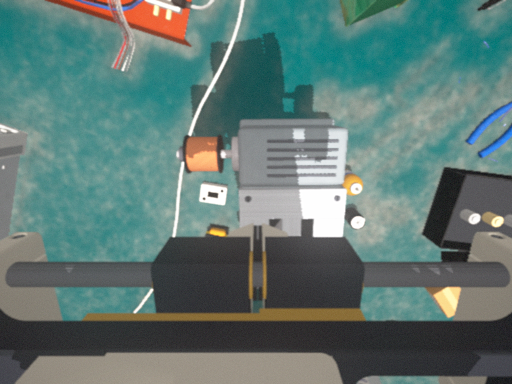

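```bash
python3 -m inch '0 0 .045 0 0; 0 0 .09 0 0; 0 0 .125 0 0; -.015 0 .125 0 0;-.03 0 .125 0 0' >/dev/null
python3 -m inch '-.01 0 0 0 0; -.018 0 0 0 0; -.026 0 0 0 0; -.033 0 0 0 0; -.033 0 0 0 0'
python3 - <<'E'
from h import *
st(); lever()
E
```

```text
clock: 4.3
position: [0.5762, 0.1645, 0.3502]
ee_rot: [3.087, 0.583, 0.001]
force: [1.3, 0.4, 1.1]
width: 0.003
gripper_force: 0.5
t 4.30 fwd 0.0320 right -0.0449 tipz 0.1722 F [1.3 0.4 1.1]
[('top', array([213.4, 184.8]), 0.58), ('side', array([189.4, 301.4]), 0.39)]
grip fwd 0.0044 right -0.0462 z 0.1773 err 0.0072
```

```bash
python3 -m inch '-.004 0 0 0 0; -.007 0 0 0 0; -.007 0 0 0 0'
python3 - <<'E'
from h import *
st(); lever()
im=arm.get_image("top")[150:250,150:270]; im2=arm.get_image("side")[150:250,230:350]
cv2.imwrite("pics/a2.png",cv2.resize(np.vstack([im,im2]),None,fx=3,fy=3,interpolation=cv2.INTER_CUBIC)[:,:,::-1])
E
```

```text
clock: 4.8
position: [0.5699, 0.1623, 0.3498]
ee_rot: [3.087, 0.584, 0.0]
force: [1.9, 0.5, 1.1]
width: 0.008
gripper_force: 0.8
t 4.80 fwd 0.0253 right -0.0452 tipz 0.1718 F [1.9 0.5 1.1]
[('top', array([211.3, 181.5]), 0.65), ('side', array([185.2, 307. ]), 0.63)]
grip fwd 0.0046 right -0.0542 z 0.1966 err 0.0062
```

View pics/a2.png

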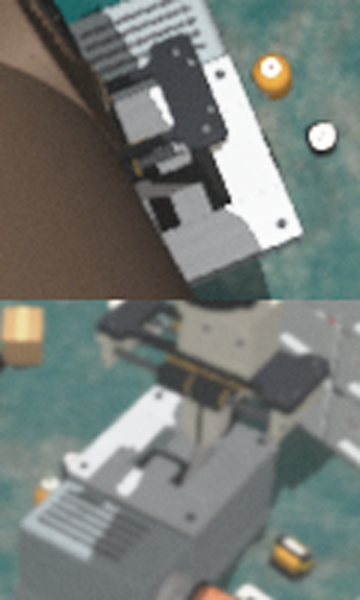

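```bash
python3 -m inch '.03 0 0 0 0; .05 -.03 0 0 0; .05 -.065 0 0 0; .05 -.065 -.04 0 0; .05 -.065 -.075 0 0'
python3 - <<'E'
from h import *
st(); lever()
im=arm.get_image("top")[150:250,150:270]; im2=arm.get_image("side")[150:250,230:350]
cv2.imwrite("pics/a3.png",cv2.resize(np.vstack([im,im2]),None,fx=3,fy=3,interpolation=cv2.INTER_CUBIC)[:,:,::-1])
cv2.imwrite("pics/w3.png",arm.get_image("wrist")[:,:,::-1])
E
```

```text
clock: 5.6
position: [0.5919, 0.2426, 0.4246]
ee_rot: [3.086, 0.588, -0.006]
force: [0.8, 0.0, 0.6]
width: 0.006
gripper_force: 0.0
t 5.60 fwd 0.0753 right -0.1117 tipz 0.2466 F [0.8 0.  0.6]
[('top', array([214.2, 184.5]), 0.77), ('side', array([199.3, 289.7]), 0.49)]
grip fwd 0.0167 right -0.0382 z 0.1459 err 0.0395
```

View pics/a3.png

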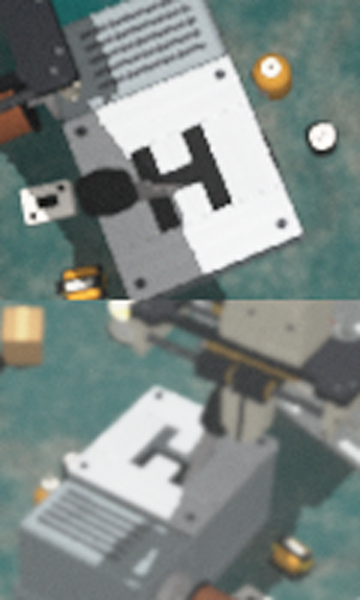

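```bash
python3 -m inch '-.04 0 0 0 0; -.076 0 .01 0 0; -.076 0 .05 0 0; -.076 0 .078 0 0; -.076 .015 .078 0 0' | head -2
python3 -m inch '0 .015 0 0 0; 0 .027 0 0 0; 0 .039 0 0 0; 0 .051 0 0 0; 0 .06 0 0 0'
python3 -c "
from h import *
st()"
python3 -m inch '0 .01 0 0 0; 0 .02 0 0 0;0 .027 0 0 0;0 .027 0 0 0'
python3 - <<'E'
from h import *
st(); lever()
E
```

```text
clock: 6.45
position: [0.5254, 0.1995, 0.3426]
clock: 6.95
position: [0.5503, 0.1422, 0.3474]
ee_rot: [3.087, 0.582, 0.002]
force: [0.0, 1.7, 1.5]
width: 0.008
gripper_force: 0.9
t 6.95 fwd -0.0003 right -0.0337 tipz 0.1694 F [0.  1.7 1.5]
clock: 7.35
position: [0.5599, 0.117, 0.3465]
ee_rot: [3.087, 0.581, -0.0]
force: [-0.2, 0.1, -0.2]
width: 0.004
gripper_force: 0.1
t 7.35 fwd -0.0007 right -0.0068 tipz 0.1685 F [-0.2  0.1 -0.2]
[('top', array([199.8, 221.2]), 0.4), ('side', array([176. , 279.2]), 0.46)]
grip fwd -0.0009 right 0.0333 z 0.1819 err 0.0003
```

```bash
for i in 1; do python3 -m inch '0 .004 0 0 0; 0 .008 0 0 0; 0 .008 0 0 0' | grep force; python3 -m inch '0 .004 0 0 0; 0 .007 0 0 0; 0 .007 0 0 0'| grep force; done
python3 - <<'E'
from h import *
st(); lever()
E
```

```text
force: [-0.7, 0.4, -1.0]
gripper_force: 0.6
force: [-0.7, 1.5, -1.0]
gripper_force: 0.5
t 8.15 fwd -0.0007 right 0.0074 tipz 0.1687 F [-0.7  1.5 -1. ]
[('side', array([172.6, 276.6]), 0.71)]
```

```bash
python3 -m inch '0 .003 0 0 0; 0 .005 0 0 0; 0 .005 0 0 0' | grep force
python3 - <<'E'
from h import *
st(); lever()
a=.377;f=np.array([np.cos(a),np.sin(a)]);r=np.array([np.sin(a),-np.cos(a)])
for ac in(.22,.25,.28):
  W=np.r_[np.array([.563,.111])+r*.17*np.sin(ac),.025+.17*np.cos(ac)];print(ac,proj("side",W),proj("top",W))
E
```

```text
force: [-0.9, 1.4, -0.2]
gripper_force: 0.6
t 8.65 fwd -0.0007 right 0.0121 tipz 0.1687 F [-0.9  1.4 -0.2]
[('side', array([173. , 274.7]), 0.53)]
0.22 (np.float64(173.07900663464875), np.float64(277.92559229087715)) (np.float64(198.2073570281683), np.float64(222.29090371825993))
0.25 (np.float64(172.74669917400152), np.float64(276.41129075903876)) (np.float64(197.39161742975526), np.float64(224.52443179210616))
0.28 (np.float64(172.46313819710372), np.float64(274.91409037861234)) (np.float64(196.59548595354647), np.float64(226.7393183368749))
```

```bash
python3 -m inch '0 .002 0 0 0; 0 .004 0 0 0; 0 .004 0 0 0' | grep force
python3 -c "
from h import *
st()"
```

```text
force: [-1.7, 4.4, -0.5]
gripper_force: 1.8
t 9.15 fwd -0.0007 right 0.0155 tipz 0.1686 F [-1.7  4.4 -0.5]
```

```bash
python3 -m inch '0 -.03 0 0 0; -.01 -.05 0 0 0; -.045 -.05 0 0 0; -.07 -.03 0 0 0; -.07 .0 0 0 0' | grep -A1 force
python3 -m inch '0 .02 0 0 0; 0 .03 0 0 0;0 .03 0 0 0' | grep -A1 force
python3 - <<'E'
from h import *
st(); lever()
im=arm.get_image("top")[150:250,150:270]; im2=arm.get_image("side")[130:230,210:330]
cv2.imwrite("pics/a4.png",cv2.resize(np.vstack([im,im2]),None,fx=3,fy=3,interpolation=cv2.INTER_CUBIC)[:,:,::-1])
E
```

```text
force: [0.1, 0.3, 0.4]
width: 0.005
gripper_force: 0.0
force: [1.1, 0.8, -0.6]
width: 0.003
gripper_force: 0.0
t 9.95 fwd -0.0709 right 0.0472 tipz 0.1687 F [ 1.1  0.8 -0.6]
[('side', array([171.7, 273.9]), 0.78)]
```

View pics/a4.png

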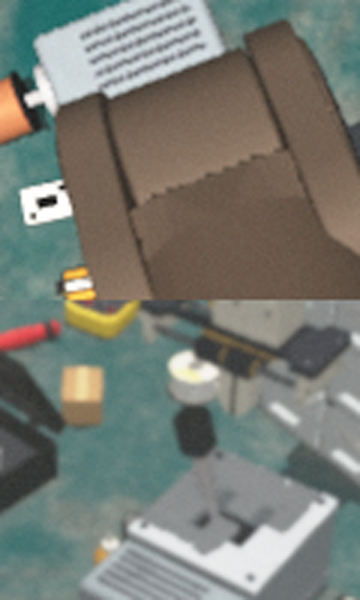

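```bash
python3 -m inch '.02 -.002 0 0 0; .038 -.004 0 0 0; .05 -.004 0 0 0; .06 -.004 0 0 0; .07 -.004 0 0 0' | grep force
python3 -m inch '.008 0 0 0 0; .014 0 0 0 0; .019 0 0 0 0; .022 0 0 0 0; .022 0 0 0 0' | grep force
python3 - <<'E'
from h import *
st(); lever()
a=.377;f=np.array([np.cos(a),np.sin(a)]);r=np.array([np.sin(a),-np.cos(a)])
for ac in(.25,.28):
 for fo in (.24,.28,.32):
  W=np.r_[np.array([.563,.111])+r*.17*np.sin(ac)+f*.17*np.cos(ac)*np.sin(fo),.025+.17*np.cos(ac)*np.cos(fo)];print(ac,fo,proj("side",W),proj("top",W))
E
```

```text
force: [-1.4, 1.9, -1.2]
gripper_force: 1.1
force: [-1.0, -0.3, -0.4]
gripper_force: 0.5
t 11.25 fwd 0.0215 right 0.0421 tipz 0.1687 F [-1.  -0.3 -0.4]
[('side', array([185.4, 264.1]), 0.8)]
0.25 0.24 (np.float64(181.4430002556112), np.float64(268.20805256679427)) (np.float64(180.93748900888227), np.float64(217.91910841643204))
0.25 0.28 (np.float64(183.14874148156358), np.float64(266.8414349953628)) (np.float64(178.38492444826778), np.float64(216.90696448713157))
0.25 0.32 (np.float64(184.92013687905788), np.float64(265.48266319543893)) (np.float64(175.90275692675843), np.float64(215.92653172920313))
0.28 0.24 (np.float64(181.06125901603616), np.float64(266.7735621300456)) (np.float64(180.31381666373318), np.float64(220.1701985033307))
0.28 0.28 (np.float64(182.7477739411122), np.float64(265.41838458979083)) (np.float64(177.78832639458318), np.float64(219.16073466452065))
0.28 0.32 (np.float64(184.49921821759122), np.float64(264.0712589345938)) (np.float64(175.33253525612318), np.float64(218.18200128173783))
```

Nearly home by sight; push on until the end stop shows in the force.

```bash
python3 -m inch '.002 0 0 0 0; .004 0 0 0 0; .004 0 0 0 0' | grep force
python3 -m inch '.002 0 0 0 0; .004 0 0 0 0; .004 0 0 0 0' | grep force
python3 -c "
from h import *
st()"
```

```text
force: [-2.3, -0.3, -0.9]
gripper_force: 1.3
force: [-5.3, -2.3, -2.1]
gripper_force: 2.8
t 12.05 fwd 0.0286 right 0.0419 tipz 0.1679 F [-5.3 -2.3 -2.1]
```

```bash
python3 -m inch '.003 0 0 0 0; .005 0 0 0 0; .005 0 0 0 0' | grep force
python3 -c "
from h import *
st()"
python3 -m inch '-.03 0 0 0 0; -.06 0 0 0 0; -.1 0 0 0 0; -.1 0 -.05 0 0; -.1 0 -.1 0 0' | grep force
python3 -m inch '0 .04 -.02 0 0; 0 .085 -.04 0 0; 0 .13 -.05 0 0; 0 .18 -.05 0 0; 0 .225 -.05 0 0' | grep force
python3 - <<'E'
from h import *
st(); lever()
im=arm.get_image("top")[150:250,150:270]; im2=arm.get_image("side")[150:250,210:330]
cv2.imwrite("pics/a5.png",cv2.resize(np.vstack([im,im2]),None,fx=3,fy=3,interpolation=cv2.INTER_CUBIC)[:,:,::-1])
E
```

```text
force: [-9.4, -2.6, -1.7]
gripper_force: 4.2
t 12.35 fwd 0.0328 right 0.0420 tipz 0.1674 F [-9.4 -2.6 -1.7]
force: [2.5, -0.2, 1.6]
gripper_force: 0.0
force: [-0.1, -0.3, -0.1]
gripper_force: 0.0
t 13.35 fwd -0.0664 right 0.2691 tipz 0.3201 F [-0.1 -0.3 -0.1]
[('top', array([174.1, 215.8]), 0.88), ('side', array([186.6, 265.4]), 0.6)]
grip fwd 0.0554 right 0.0417 z 0.1784 err 0.0033
```

View pics/a5.png

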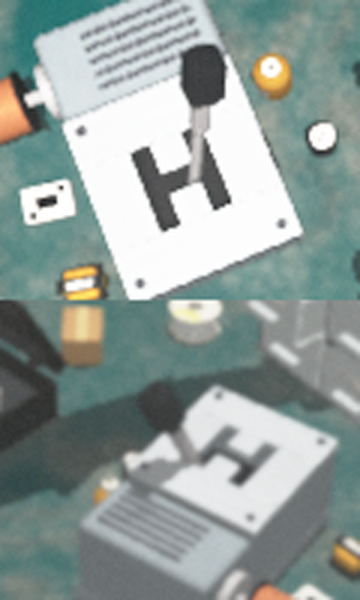

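The lever lies in the far right slot with the grip at fwd 0.055, right 0.042, which matches fore ≈ 0.32 at the end stop. The loose items are where they were, and the arm is clear.

```bash
python3 -c "
from cell import arm
print(arm.sign_off())"
```

```text
the job is handed in; nothing more can be done
None
```

The gear lever is in third, pushed fully home in the far right slot using only the closed fingertips. The loose things beside the winder look unmoved, and the job was handed in at about 13.6 s with the arm clear of everything.

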